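Tip a multimeter down the rocker tray to its buffer

TASK

Push the multimeter, without lifting it, along the loading ledge onto the rocker tray until its own weight tips the tray fully down toward the next station; do not push the tray down with the hand. Once the tray is down, slide the meter on down it, press it firmly into the spring buffer for a moment without bottoming the buffer out, and leave it resting against the buffer. Leave the things standing round the rocker where they are.

Things in the scene. Friction and masses are not known exactly. Their poses are not given: they have to be found in the camera images.
- rocker_base: Frame of the tipping rocker, fixed on the bench: grey base plate 510x96 mm, two blue pivot cheeks that end 98 mm above the bench. Origin on the bench straight below the pivot; x points in the direction of transport (ledge, tray, next station), z up. The pivot axis runs along y at 85 mm height. All the lengths along x below are measured from the pivot.
- ledge_mouth (a point): Top of the fixed grey loading ledge, middle of its end at the tray, 106.5 mm high, 67 mm before the pivot; axes as rocker_base. The ledge runs 171 mm back from here; behind it is free air. Ledge and tray have aluminium guides on both sides: channel 76 mm wide, guides 22 mm high above the floor, 5 mm thick.
- tray_deck: Pivoting aluminium tray with all it carries. Origin on the pivot, x along the tray to the next station, z square to its floor (turns with the tray: level at the start, 0.24 rad nose-down at its lower stop). Floor: z = 20 mm, x = -58 to 298 mm; level, it is 1.5 mm below the ledge. A counterweight under the ledge holds it level. Behind the pivot it rises 0.24 mm per mm as it tips.
- tray_floor (a point): Point on the tray's floor above the pivot, middle of the channel; axes as tray_deck. The tray tips by itself, in about a second, when the meter's centre has come 45 to 105 mm past this point; where exactly differs from run to run (hidden masses).
- tray_end (a point): Far end of the tray's floor, 298 mm beyond the pivot; axes as tray_deck. Before it a red stop block (black knob) is clamped at an unreported setting. On it, facing the meter, sits the spring buffer: steel plate with black rubber face 50 mm wide, 4 to 22 mm above the floor. The free face lies 194 to 230 mm beyond the pivot: feel or look for it.
- buffer (a joint): Compression of the spring buffer in m: 0 free, 0.017 bottomed out. Spring 0.7 N per mm. Pressed firmly means more than 5 mm (3.5 N); 15 mm or more counts as bottomed out.
- meter: Multimeter in a black holster, 150 mm long (x), 68 wide (y), body 34 high, dial top at 42 mm. Origin at the centre of its underside; tail face at x = -75 mm. It starts on the ledge, in line with the transport, centre 100 to 150 mm before the pivot. 0.28 to 0.43 kg; friction around 0.6, so pushing takes 1.5 to 3 N and it does not slide down the tipped tray by itself.
- spool: Bystander: reel of solder with blue flanges, 50 mm across, 40 mm high, on the bench beyond the rocker; origin on its underside. Leave it.
- flux_tin: Bystander: open round tin, 60 mm across, 21 mm high, on the bench past the far end of the rocker; origin at its underside. Leave it.
- tape: Bystander: roll of amber tape, 56 mm across, 12 mm high, lying on the bench at the far left; origin at its underside. Leave it.
- tip_cleaner: Bystander: black domed tip cleaner, 65 mm across, 71 mm high, near the far end of the rocker; origin at its underside. Leave it.

How it is judged:
By the outcome, as a careful person would: the job done as asked, in the order asked, and still so for the second after the job is handed in, with the robot touching nothing.
It also fails if it takes over 67 s, if anything falls off the work surface, if the arm or the gripper's body presses on something with over 40 N, if the wrist force passes 120 N, or if a joint passes its speed limit or range.

ROBOT

A 6-joint arm with a two-finger parallel gripper is mounted at the origin on a cart in front of the work surface, level with it; the furniture and walls round the work are solid. World frame = base frame: x ahead of the robot, y to its left, z up, the work surface at z = 0. Lengths are in mm, angles in rad, forces in N, time in s.
With the tool pointing down it reaches from about 350 to 775 mm from the base axis. Payload 7.3 kg.
Tool frame: the origin (TCP) lies at the very end of the fingers, on their centre line; the grasp point (between the pads) lies 19 mm behind it; z points along the fingers, y is the line along which they close (so a half turn about z gives the same grasp; the last joint's range is limited). The gripper opens to 92 mm and grips with 3 to 60 N. Pads are 19 mm wide; open, the fingers measure 130 mm over their backs; the gripper's body (75 mm by 190 mm) begins 47 mm behind the grasp point.
Start: joints at [1.173, 0.342, 1.524, -0, 1.275, -0.146], TCP at [130.786, 508.468, 226.741] pointing down, gripper open.
Joint ranges: [-2.53, 2.53], [-0.77, 2.02], [0.04, 2.7], [-1, 4.14], [0.28, 2.66], [-3.11, 3.11]. Speed limits (rad/s): [2.57, 2.57, 3.14, 3.14, 3.14, 3.14].

INTERFACE

Orientations are given as [roll, pitch, yaw] about the fixed x, y, z axes, in that order (R = Rz(yaw) Ry(pitch) Rx(roll)).
In Python, from plant import get_obs, vision, workorder gives the robot as it stands.
- The arm moves only by the shell command python3 -m pendant 'ROWS' [OPENING]. ROWS is a JSON object of lists of equal length, an entry for each row: "dp": the shift along the tool's x, y, z in m, a list of three; "rotation": the turn, a rotation vector about the tool's x, y, z in rad, a list of three. A call has 1 to 8 rows; each row is the pose to reach, as a shift and turn from the pose commanded when the call began, along the tool's axes at that moment; what a row does not reach only later rows make up. A row lasts 1/8 s, in which the tool goes at most 62.5 mm and 10.7 degrees, less where a joint would pass 70% of its speed; a pose out of reach is approached as far as the arm can. A call with a gripper value outside its range is refused whole. OPENING is the finger opening in m, from 0 to 0.0918, set as the call begins (- or left out, the last holds). The fingers move at their own pace and stop on an object; the grip force is fixed at half the most. Time passes only in rows, so rows that repeat a pose let the fingers close. It gives the time, the measured TCP pose, the force, the opening and the grip force at its end, in the units of the state.
- get_obs(): the state, without advancing time (a new reading comes with each control period).
- vision.capture(name): name is "side" or "top"; returns a dict with "pixels" (400x640x3 uint8, red, green, blue), "vfov" (degrees; the focal length in pixels is half the picture's height over the tangent of half this angle, whatever the lens; pixels are square), "cx", "cy" (the principal point, pixels), "pose" (4x4, takes a point from camera to world coordinates). Camera axes: x right, y up, looking along -z (the intrinsics and any distortion apply to the point x, -y, -z); pixel columns grow to the right and rows downward; lengths in mm; the calibration is good to about 2 mm. A picture is of the moment at which its call begins. There is no depth.
- workorder.close_job(): hands the job in; it is judged then, once.
The state is a dict: "time": time; "joint_positions": joint angles; "dq": joint speeds; "tau": joint torques, N m; "tool_pos": TCP position; "tcp_rot": TCP orientation; "contact_force": force on the tool from outside, world axes, zero at the start; "moment": the same for the moment, N m; "grip_width": finger opening in mm; "finger_force": force on a finger pad.
Only numpy, scipy, OpenCV 4.12 (cv2) and the standard library are available. Lean on these libraries where they do the work, as an engineer would, in place of code of your own. Each camera call takes 0.05 s, during which the arm holds its last target. There are 200 camera calls.

## Working session

There is one attempt and no reset: what is moved stays moved. The work goes in short steps, Python scripts to look and compute and a shell command to move; the robot and the scene stay as the last step left them, time stands still between calls to the robot, and variables do not carry over. Pictures are saved under pics/ and viewed, at most 10 in all, crops included, and the job is handed in when it is done.

```bash
ls; mkdir -p pics; python3 - <<'E'
from plant import get_obs, vision
import cv2
o=get_obs(); print(o)
for n in("side","top"):
    c=vision.capture(n); cv2.imwrite(f"pics/{n}0.png",c["pixels"][:,:,::-1]); print({k:v for k,v in c.items() if k!="pixels"})
E
```

```text
pics
{'time': 0.0, 'joint_positions': array([ 1.17300203e+00,  3.42718631e-01,  1.52500902e+00, -5.61114001e-06,
        1.27537620e+00, -1.45981433e-01]), 'dq': array([-0.0003675 , -0.00032169, -0.00016972,  0.0006771 ,  0.00043561,
       -0.00271523]), 'tau': array([-7.94075095e-05, -4.31246352e+01, -2.44219726e+01,  7.17528211e-02,
        5.58433961e-02, -8.03952071e-05]), 'tool_pos': array([130.62425228, 508.08031011, 226.04986784]), 'tcp_rot': array([-3.14009675e+00, -2.14515434e-04,  2.88978127e+00]), 'contact_force': array([-0.87761766,  0.21971239,  0.17276146]), 'moment': array([-0.01111394, -0.02678052, -0.02858406]), 'finger_force': 0.0, 'grip_width': 91.62820348056289}
{'vfov': 44.96690869461469, 'cx': 316.796375454994, 'cy': 201.6696810334501, 'pose': array([[-9.83755263e-01,  1.30704576e-01, -1.23052417e-01,
         3.87154603e+02],
       [-1.78555538e-01, -7.83214372e-01,  5.95561220e-01,
         8.26370245e+02],
       [-1.85338449e-02,  6.07858175e-01,  7.93829286e-01,
         1.19620452e+03],
       [ 0.00000000e+00,  0.00000000e+00,  0.00000000e+00,
         1.00000000e+00]])}
{'vfov': 50.6631411116177, 'cx': 316.7909902040928, 'cy': 201.63756306583073, 'pose': array([[-1.82875689e-02,  9.93421102e-01, -1.13049013e-01,
         4.11815339e+02],
       [-9.99821964e-01, -1.86957495e-02, -2.55145135e-03,
        -1.33121736e+01],
       [-4.64820165e-03,  1.12982227e-01,  9.93586137e-01,
         1.42852643e+03],
       [ 0.00000000e+00,  0.00000000e+00,  0.00000000e+00,
         1.00000000e+00]])}
```

View pics/top0.png

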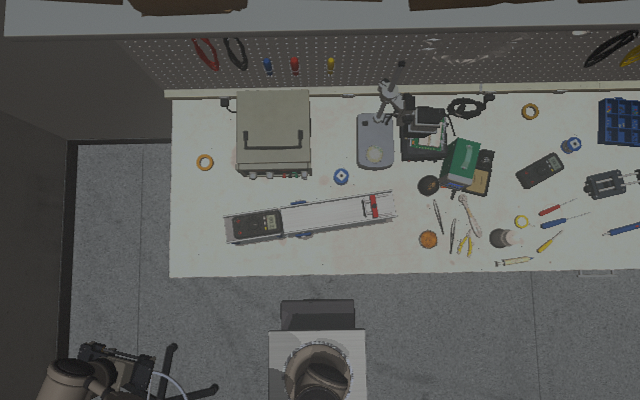

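View pics/side0.png

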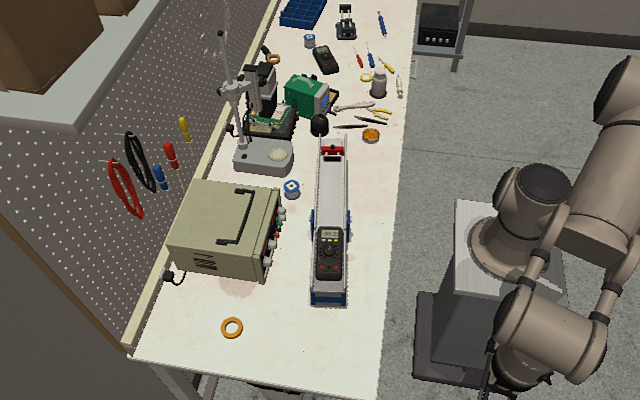

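The top view shows the ledge at left with the meter at about (257,225), blue pivot cheeks near (300,205/235), the red stop at (373,207), and the tray end near (397,205). The side view shows the meter at (328,253), the red stop at (332,150) and the ledge's back end at (328,300).

```bash
cat > h.py <<'E'
import numpy as np, cv2
from plant import vision, get_obs
def cap(n):
    c=vision.capture(n); c["f"]=200/np.tan(np.radians(c["vfov"]/2)); return c
def ray(c,u,v):
    d=np.array([(u-c["cx"])/c["f"],-(v-c["cy"])/c["f"],-1.]); return c["pose"][:3,3],c["pose"][:3,:3]@d
def onz(c,u,v,z):
    o,d=ray(c,u,v); return o+d*(z-o[2])/d[2]
def proj(c,p):
    q=c["pose"][:3,:3].T@(np.asarray(p,float)-c["pose"][:3,3]); return np.array([c["cx"]-c["f"]*q[0]/q[2],c["cy"]+c["f"]*q[1]/q[2]])
def masks(c):
    hsv=cv2.cvtColor(c["pixels"],cv2.COLOR_RGB2HSV)
    return dict(blue=cv2.inRange(hsv,(100,100,40),(130,255,255)),red=cv2.inRange(hsv,(0,150,80),(8,255,255))|cv2.inRange(hsv,(172,150,80),(180,255,255)),dark=cv2.inRange(hsv,(0,0,0),(180,255,75)))
E
python3 - <<'E'
from h import *
roi={"top":(215,180,405,250),"side":(295,130,365,310)}
for n in roi:
    c=cap(n); x0,y0,x1,y1=roi[n]
    im=c["pixels"][y0:y1,x0:x1,::-1]; s=4 if n=="top" else 3.3
    cv2.imwrite(f"pics/{n}1.png",cv2.resize(im,None,fx=s,fy=s,interpolation=cv2.INTER_CUBIC))
    for k,m in masks(c).items():
        m=m[y0:y1,x0:x1]; N,_,st,ce=cv2.connectedComponentsWithStats(m)
        for i in range(1,N):
            if st[i,4]>8: u,v=ce[i]+[x0,y0]; print(n,k,st[i,:2]+[x0,y0],st[i,2:],(u,v),onz(c,u,v,98 if k!="dark" else 140).round(1))
E
```

```text
top blue [335 180] [12  3 22] (np.float64(340.8181818181818), np.float64(180.77272727272728)) [628.7 -87.7  98. ]
top blue [291 201] [15  4 20] (np.float64(298.1), np.float64(202.3)) [562.2  49.4  98. ]
top blue [296 233] [14  3 20] (np.float64(302.6), np.float64(234.05)) [461.5  36.6  98. ]
top dark [362 200] [ 4 17 21] (np.float64(363.5238095238095), np.float64(208.33333333333334)) [ 535.1 -152.7  140. ]
top dark [371 204] [ 5  4 15] (np.float64(373.5333333333333), np.float64(205.6)) [ 542.9 -183.6  140. ]
top dark [232 210] [ 52  29 944] (np.float64(256.103813559322), np.float64(224.94597457627117)) [490.3 176.5 140. ]
top dark [306 231] [ 7  5 13] (np.float64(309.8461538461538), np.float64(233.30769230769232)) [461.8  12.9 140. ]
top dark [232 242] [ 9  3 15] (np.float64(236.6), np.float64(242.8)) [437.2 235.9 140. ]
side blue [295 181] [ 4 11 26] (np.float64(296.34615384615387), np.float64(185.8846153846154)) [627.1 -45.1  98. ]
side blue [295 192] [5 7 9] (np.float64(297.44444444444446), np.float64(195.55555555555554)) [616.6 -10.2  98. ]
side blue [311 210] [ 3 26 44] (np.floa
[... 815 characters left out ...]
333334)) [ 542.4 -178.   140. ]
side dark [325 151] [18  5 33] (np.float64(335.3030303030303), np.float64(152.63636363636363)) [ 529.3 -156.3  140. ]
side dark [324 157] [17  5 70] (np.float64(332.1857142857143), np.float64(158.57142857142858)) [ 534.7 -131.2  140. ]
side dark [311 213] [ 3 28 45] (np.float64(312.24444444444447), np.float64(226.6)) [547.9 117.8 140. ]
side dark [346 224] [ 4 19 56] (np.float64(347.25), np.float64(232.75)) [453.8 121.8 140. ]
side dark [315 227] [  29   54 1199] (np.float64(329.0108423686405), np.float64(256.2368640533778)) [489.3 200.1 140. ]
side dark [311 286] [ 35  22 467] (np.float64(327.98072805139185), np.float64(298.7366167023555)) [472.5 316.5 140. ]
```

View pics/top1.png

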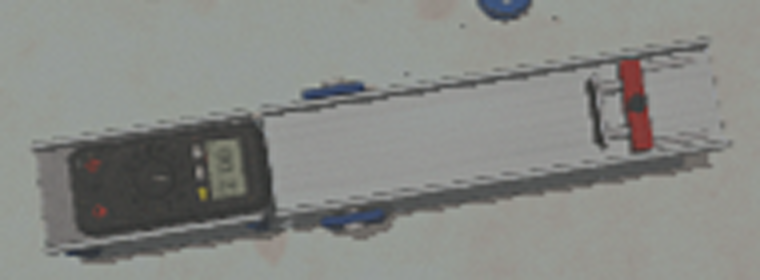

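View pics/side1.png

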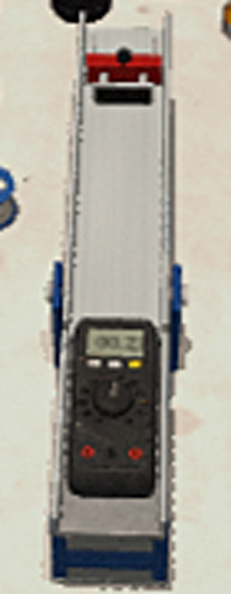

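The crops show the meter at crop pixels (70–270,120–235), with the buffer's black face at about (597,112) and the red stop at (635,105). The guides run straight from (38,147) to (705,43), and everything is collinear.

```bash
python3 - <<'E'
from h import *
T=cap("top"); S=cap("side")
t=lambda u,v,z: onz(T,215+u/4,180+v/4,z)
s=lambda u,v,z: onz(S,295+u/3.3,130+v/3.3,z)
P={}
P['gU0']=t(38,147,128.5);P['gU1']=t(705,43,127);P['gL0']=t(50,250,128.5);P['gL1']=t(725,145,127)
for k,v in P.items(): print(k,v.round(1))
du=P['gU1']-P['gU0'];dl=P['gL1']-P['gL0']
print(np.arctan2(du[1],du[0]),np.arctan2(dl[1],dl[0]), np.linalg.norm(du),np.linalg.norm(dl))
yaw=(np.arctan2(du[1],du[0])+np.arctan2(dl[1],dl[0]))/2
ex=np.array([np.cos(yaw),np.sin(yaw)]);ey=np.array([-ex[1],ex[0]])
mid=sum(P.values())[:2]/4
bl=(np.array([562.2,49.4])+[461.5,36.6])/2
print("yaw",yaw,"mid lateral vs cheeks",(mid-bl)@ey,(P['gU0'][:2]-bl)@ex,(P['gU1'][:2]-bl)@ex,[((p[:2]-bl)@ey).round(1) for p in P.values()])
# meter
for c,(x0,y0,x1,y1) in ((T,(228,205,290,245)),(S,(312,224,347,284))):
    m=np.zeros((400,640),np.uint8); m[y0:y1,x0:x1]=masks(c)['dark'][y0:y1,x0:x1]
    m=cv2.morphologyEx(m,cv2.MORPH_OPEN,np.ones((5,5)))
    q=cv2.boxPoints(cv2.minAreaRect(cv2.findNonZero(m)))
    w=np.array([onz(c,u,v,138) for u,v in q])[:,:2]
    print("meter",[((p-bl)@ex).round(1) for p in w],[((p-bl)@ey).round(1) for p in w],w.mean(0))
for n,p in dict(bufT=t(597,112,118),bufS=s(123,95,118),bufSbot=s(123,103,110),redT=t(635,105,125),redS=s(123,65,125),ledgebackT=t(42,200,106.5),ledgebackS=s(112,533,106.5)).items(): print(n,p.round(1),((p[:2]-bl)@ex).round(1),((p[:2]-bl)@ey).round(1))
E
```

```text
gU0 [518.1 275.8 128.5]
gU1 [ 589.6 -241.9  127. ]
gL0 [438.8 266.1 128.5]
gL1 [ 509.9 -254.3  127. ]
-1.4336475411801906 -1.4349738143976576 522.585291999722 525.1812020835306
yaw -1.434310677788924 mid lateral vs cheeks -2.0551168992480884 -229.7599560694157 292.82306826423115 [np.float64(37.9), np.float64(38.3), np.float64(-42.0), np.float64(-42.4)]
meter [np.float64(-206.3), np.float64(-55.9), np.float64(-56.7), np.float64(-206.1)] [np.float64(35.1), np.float64(32.2), np.float64(-37.7), np.float64(-34.8)] [492.69837546 172.82656275]
meter [np.float64(-103.5), np.float64(-101.4), np.float64(-224.0), np.float64(-226.2)] [np.float64(34.5), np.float64(-33.2), np.float64(-34.6), np.float64(29.1)] [488.48849749 205.11224858]
bufT [ 538.2 -157.4  118. ] 202.1 -1.2
bufS [ 537.3 -150.3  118. ] 195.0 -1.1
bufSbot [ 536.9 -147.8  110. ] 192.4 -1.2
redT [ 542.4 -186.2  125. ] 231.2 -0.9
redS [ 542.3 -180.9  125. ] 225.9 -0.3
ledgebackT [478.3 277.3 106.5] -236.7 -1.3
ledgebackS [476.1 280.6 106.5] -240.2 -3.1
```

```bash
cat >> h.py <<'E'
from scipy.spatial.transform import Rotation as Ro
yaw=-1.4343; EX=np.array([np.cos(yaw),np.sin(yaw),0]); EY=np.array([-EX[1],EX[0],0]); EZ=np.array([0,0,1.])
O=np.append(np.array([511.85,43.]),0)-1.3*EY
def rocker(p): d=np.asarray(p)-O; return np.array([d@EX,d@EY,d[2]])
def plan(x,y,z,tilt=0.):
    """tool to rocker coords x,y,z; tilt about rocker y (nose-down tray angle)"""
    o=get_obs(); R=Ro.from_euler('xyz',o["tcp_rot"])
    zt=-(np.cos(tilt)*EZ+np.sin(tilt)*EX); yt=EY; xt=np.cross(yt,zt)
    G=Ro.from_matrix(np.c_[xt,yt,zt]); g=O+x*EX+y*EY+z*EZ
    print("now",rocker(o["tool_pos"]).round(1),"F",[round(float(o["contact_force"]@e),1) for e in(EX,EY,EZ)],"t",o["time"])
    print("dp m",(R.inv().apply(g-o["tool_pos"])/1000).round(4),"rot",(R.inv()*G).as_rotvec().round(4))
E
python3 - <<'E'
from h import *
T=cap("top");S=cap("side")
for z in (0,60,130): print(z,[onz(T,u,v,z).round(0) for u,v in((237,176),(311,177))],[onz(S,u,v,z).round(0) for u,v in ((262,282),(281,190),(168,262))])
plan(-237,0,190)
E
```

```text
0 [array([668., 262.,   0.]), array([660.,   9.,   0.])] [array([672., 230.,   0.]), array([693., -98.,   0.]), array([954., 213.,   0.])]
60 [array([657., 251.,  60.]), array([649.,   8.,  60.])] [array([658., 260.,  60.]), array([678., -52.,  60.]), array([926., 244.,  60.])]
130 [array([645., 237., 130.]), array([637.,   7., 130.])] [array([641., 295., 130.]), array([660.,   2., 130.]), array([893., 280., 130.])]
now [-512.9 -312.9  226.6] F [-0.1, -0.3, 1.0] t 0.4
dp m [-0.3941 -0.1369  0.0366] rot [-2.0000e-04  1.0000e-04  1.1825e+00]
```

```bash
python3 -m pendant '{"dp":[[-0.06,-0.02,0],[-0.12,-0.04,0],[-0.18,-0.06,0.01],[-0.24,-0.08,0.02],[-0.3,-0.1,0.03],[-0.36,-0.12,0.036],[-0.394,-0.137,0.036],[-0.394,-0.137,0.036]],"rotation":[[0,0,0.17],[0,0,0.34],[0,0,0.51],[0,0,0.68],[0,0,0.85],[0,0,1.02],[0,0,1.182],[0,0,1.182]]}' 0; python3 -c "
from h import *
plan(-232,0,127)"
```

```text
time: 1.4
tool_pos: [480.4, 275.4, 190.2]
tcp_rot: [3.142, 0.0, 1.703]
contact_force: [-0.6, 0.5, -0.8]
grip_width: 16.2
finger_force: 0.0
now [-234.5    1.8  190.2] F [-0.6, -0.5, -0.8] t 1.4
dp m [-0.0025 -0.0018  0.0632] rot [ 0.0001  0.0004 -0.0047]
```

```bash
python3 -m pendant '{"dp":[[-0.001,-0.001,0.02],[-0.002,-0.002,0.04],[-0.002,-0.002,0.06],[-0.002,-0.002,0.063],[-0.002,-0.002,0.063],[-0.002,-0.002,0.063]],"rotation":[[0,0,0],[0,0,0],[0,0,0],[0,0,0],[0,0,0],[0,0,0]]}' 0; python3 -c "
from h import *
plan(-210,0,127)
for n in('top','side'): cv2.imwrite(f'pics/{n}2.png',cap(n)['pixels'][120:320,200:480,::-1])
a=[cv2.resize(cv2.imread(f'pics/{n}2.png'),None,fx=2,fy=2)[:, :390] if n=='top' else cv2.resize(cv2.imread(f'pics/{n}2.png'),None,fx=2,fy=2)[:, :390] for n in('top','side')]
cv2.imwrite('pics/both2.png',np.hstack(a))"
```

```text
time: 2.15
tool_pos: [476.8, 275.8, 128.7]
tcp_rot: [3.14, -0.001, 1.708]
contact_force: [-0.1, -0.8, 0.5]
grip_width: 0.5
finger_force: 0.0
now [-235.4   -1.7  128.7] F [0.8, -0.2, 0.5] t 2.15
dp m [-0.0254  0.0017  0.0017] rot [ 0.0017 -0.0006  0.0012]
```

View pics/both2.png

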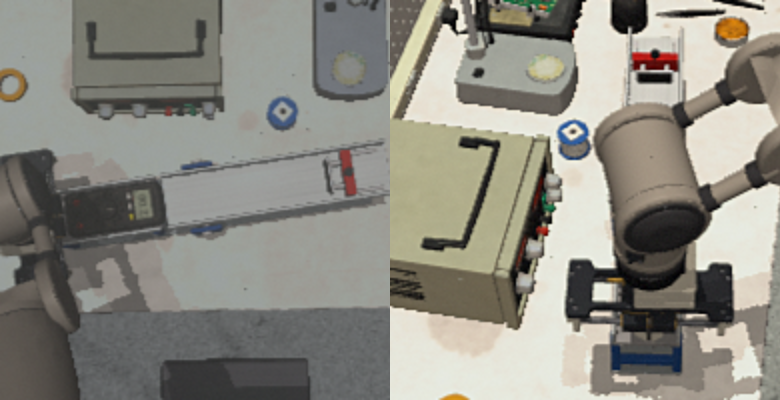

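The gripper sits squarely behind the meter: its black body is at about (40,195) in the top half, and the fingers are over the ledge end at (647,330) in the side half. Next I push.

```bash
python3 -m pendant '{"dp":[[-0.008,0.001,0.002],[-0.016,0.0015,0.002],[-0.025,0.0015,0.002],[-0.036,0.0015,0.002],[-0.048,0.0015,0.002],[-0.060,0.0015,0.002],[-0.072,0.0015,0.002],[-0.084,0.0015,0.002]],"rotation":[[0,0,0],[0,0,0],[0,0,0],[0,0,0],[0,0,0],[0,0,0],[0,0,0],[0,0,0]]}' 0; python3 -c "
from h import *
plan(-60,0,127)"
```

```text
time: 3.25
tool_pos: [489.7, 191.7, 125.9]
tcp_rot: [3.141, -0.0, 1.708]
contact_force: [-0.5, 3.9, 0.4]
grip_width: 0.6
finger_force: 1.8
now [-150.3   -0.4  125.9] F [-4.0, 0.1, 0.4] t 3.25
dp m [-0.0903  0.0004 -0.0011] rot [ 0.0005 -0.0004  0.0003]
```

```bash
python3 -m pendant '{"dp":[[-0.012,0,0],[-0.024,0,-0.001],[-0.036,0,-0.001],[-0.048,0,-0.001],[-0.060,0,-0.001],[-0.072,0,-0.001],[-0.082,0,-0.001],[-0.090,0,-0.001]],"rotation":[[0,0,0],[0,0,0],[0,0,0],[0,0,0],[0,0,0],[0,0,0],[0,0,0],[0,0,0]]}'; python3 - <<'E'
from h import *
plan(-50,0,127)
for n,(x0,y0,x1,y1) in dict(top=(340,185,405,235),side=(310,110,360,200)).items():
    c=cap(n); m=masks(c)['red'][y0:y1,x0:x1]; print(n,m.astype(bool).sum(),cv2.connectedComponentsWithStats(m)[3][1:]+[x0,y0])
    cv2.imwrite(f"pics/{n}3.png",c["pixels"][:,:,::-1])
E
```

```text
time: 4.25
tool_pos: [501.8, 102.6, 126.7]
tcp_rot: [-3.142, -0.0, 1.708]
contact_force: [0.5, 2.7, -1.1]
grip_width: 0.1
finger_force: 1.1
now [-60.4  -0.5 126.7] F [-2.6, 0.8, -1.1] t 4.25
dp m [-0.0104  0.0005 -0.0003] rot [-0.0001 -0.0001  0.0003]
top 33 [[373.125      198.75      ]
 [372.         203.        ]
 [375.         209.16666667]
 [374.         212.        ]
 [376.125      214.75      ]
 [375.         214.        ]]
side 0 []
```

```bash
cat > chk.py <<'E'
from h import *
import sys
c=cap("top"); g=lambda i: np.float32(cv2.cvtColor(i,cv2.COLOR_RGB2GRAY)[188:226,358:410])
b=cv2.imread("pics/top0.png")[:,:,::-1].copy()
print("shift",cv2.phaseCorrelate(g(b),g(c["pixels"])),"absdiff",np.abs(g(b)-g(c["pixels"])).mean())
o=get_obs(); p=rocker(o["tool_pos"]); print("tcp",p.round(1),"meter centre if touching",(p[0]+84.5).round(1),"F",(o["contact_force"]@np.c_[EX,EY,EZ]).round(1),"t",round(o["time"],2))
E
python3 chk.py; python3 -m pendant '{"dp":[[-0.003,0,0],[-0.006,0,0],[-0.009,0,0],[-0.011,0,0],[-0.013,0,0],[-0.015,0,0],[-0.017,0,0],[-0.017,0,0]],"rotation":[[0,0,0],[0,0,0],[0,0,0],[0,0,0],[0,0,0],[0,0,0],[0,0,0],[0,0,0]]}'; python3 chk.py
```

```text
shift ((-0.036371849359891684, 0.016393509560760577), 1.0089311912103935) absdiff 4.576923
tcp [-60.4  -0.3 126.9] meter centre if touching 24.1 F [-0.4 -0.7 -0.3] t 4.4
time: 5.4
tool_pos: [504.2, 86.0, 126.7]
tcp_rot: [3.141, 0.001, 1.708]
contact_force: [0.3, 3.2, 2.2]
grip_width: -0.1
finger_force: 1.5
shift ((0.09998245831016916, 0.06522175227221538), 0.9387173290605898) absdiff 6.2150807
tcp [-43.7  -0.4 126.7] meter centre if touching 40.8 F [-2.   1.2  0.9] t 5.45
```

```bash
python3 -m pendant '{"dp":[[-0.001,0,0],[-0.002,0,0],[-0.003,0,0],[-0.004,0,0],[-0.005,0,0],[-0.006,0,0],[-0.007,0,0],[-0.008,0,0]],"rotation":[[0,0,0],[0,0,0],[0,0,0],[0,0,0],[0,0,0],[0,0,0],[0,0,0],[0,0,0]]}'; python3 chk.py;  python3 -m pendant '{"dp":[[0,0,0],[0,0,0],[0,0,0]],"rotation":[[0,0,0],[0,0,0],[0,0,0]]}'; python3 chk.py
```

```text
time: 6.45
tool_pos: [505.2, 78.3, 126.8]
tcp_rot: [3.141, -0.0, 1.708]
contact_force: [-0.8, 3.8, 3.3]
grip_width: 0.5
finger_force: 2.1
shift ((-0.21963002798290887, 0.16366452152718125), 0.9876037306255765) absdiff 10.979251
tcp [-35.8  -0.4 126.7] meter centre if touching 48.7 F [-3.   0.2  3.2] t 6.5
time: 6.88
tool_pos: [505.2, 78.4, 126.6]
tcp_rot: [3.142, 0.0, 1.708]
contact_force: [-0.5, 3.0, 1.3]
grip_width: 0.5
finger_force: 1.4
shift ((-0.27473119776303534, 0.17052242999428557), 0.967919808405417) absdiff 10.831478
tcp [-36.   -0.5 126.7] meter centre if touching 48.5 F [-2.9  0.4  2.2] t 6.92
```

```bash
python3 - <<'E'
from h import *
a=cv2.resize(cap("top")["pixels"][175:250,220:410,::-1],None,fx=4,fy=4,interpolation=2)
b=cv2.resize(cap("side")["pixels"][100:300,270:460,::-1],None,fx=1.4,fy=1.4,interpolation=2)
s=np.zeros((580,760,3),np.uint8); s[:300]=a; s[300:580,:266]=b
cv2.imwrite("pics/v4.png",s)
E
```

```text
(no output)
```

View pics/v4.png

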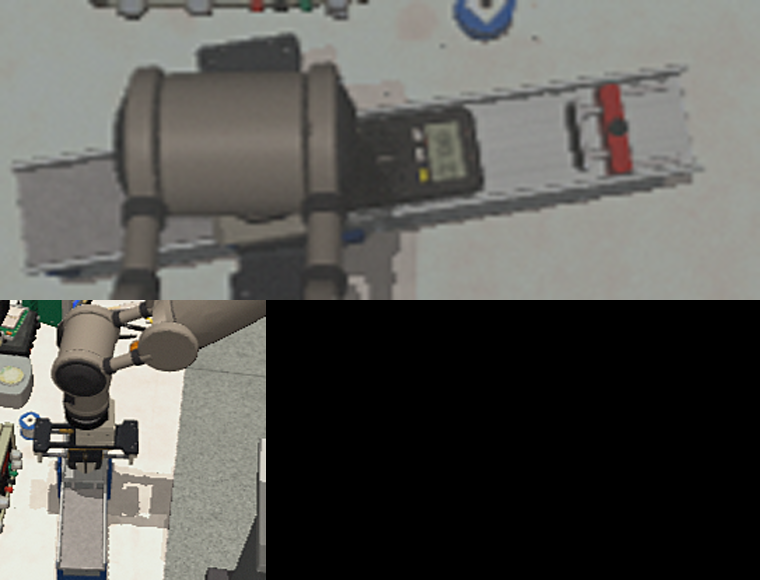

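The meter's front is at about (480,150) with clear floor before the buffer at (575,135). The tray's shading has darkened and the finger feels an upward force, so it may be tipping with its tail rubbing on the finger. I back off and look again.

```bash
python3 -m pendant '{"dp":[[0.006,0,0],[0.015,0,0],[0.015,0,0],[0.015,0,0],[0.015,0,0],[0.015,0,0],[0.015,0,0],[0.015,0,0]],"rotation":[[0,0,0],[0,0,0],[0,0,0],[0,0,0],[0,0,0],[0,0,0],[0,0,0],[0,0,0]]}'; python3 chk.py; python3 -m pendant '{"dp":[[0,0,0],[0,0,0],[0,0,0]],"rotation":[[0,0,0],[0,0,0],[0,0,0]]}'; python3 chk.py
```

```text
time: 8.02
tool_pos: [503.1, 93.3, 126.7]
tcp_rot: [3.142, -0.0, 1.708]
contact_force: [-0.2, -0.1, 0.8]
grip_width: 0.5
finger_force: 0.0
shift ((0.01270473600020594, -0.01384338702376553), 1.0181273921772285) absdiff 4.46002
tcp [-51.   -0.5 126.7] meter centre if touching 33.5 F [-0.   0.6 -0.7] t 8.07
time: 8.45
tool_pos: [503.1, 93.3, 126.7]
tcp_rot: [3.142, -0.0, 1.708]
contact_force: [0.7, -0.6, -0.5]
grip_width: 0.3
finger_force: 0.0
shift ((0.02876952993283055, -0.0020977268678237238), 0.9997696864384192) absdiff 4.452935
tcp [-51.1  -0.5 126.7] meter centre if touching 33.4 F [-0.5  0.6 -0.2] t 8.5
```

Backing off let the tray return to level, so it had only been dragged by friction near its balance point. I push in small steps and release after each.

```bash
python3 -m pendant '{"dp":[[-0.007,0,0],[-0.014,0,0],[-0.016,0,0],[-0.018,0,0],[-0.020,0,0],[-0.021,0,0],[-0.010,0,0],[0,0,0]],"rotation":[[0,0,0],[0,0,0],[0,0,0],[0,0,0],[0,0,0],[0,0,0],[0,0,0],[0,0,0]]}'; python3 chk.py; python3 -m pendant '{"dp":[[0,0,0],[0,0,0],[0,0,0],[0,0,0],[0,0,0],[0,0,0],[0,0,0],[0,0,0]],"rotation":[[0,0,0],[0,0,0],[0,0,0],[0,0,0],[0,0,0],[0,0,0],[0,0,0],[0,0,0]]}'; python3 chk.py
```

```text
time: 9.5
tool_pos: [502.8, 93.9, 126.5]
tcp_rot: [-3.141, -0.0, 1.708]
contact_force: [0.4, 0.8, -0.4]
grip_width: 0.6
finger_force: 0.0
shift ((-0.32579186532797166, 0.2403195639635527), 0.9673964515880302) absdiff 12.348178
tcp [-52.8  -0.8 126.5] meter centre if touching 31.7 F [-0.9 -0.  -0. ] t 9.55
time: 10.55
tool_pos: [503.1, 93.3, 126.7]
tcp_rot: [3.142, -0.0, 1.708]
contact_force: [-0.4, 0.2, 0.2]
grip_width: 0.4
finger_force: 0.0
shift ((0.008261046152700402, 0.01610607508784767), 1.0036247675617536) absdiff 4.500506
tcp [-51.   -0.5 126.7] meter centre if touching 33.5 F [-0.1 -0.7  0.2] t 10.6
```

```bash
python3 -m pendant '{"dp":[[-0.009,0,0],[-0.017,0,0],[-0.021,0,0],[-0.023,0,0],[-0.025,0,0],[-0.027,0,0],[-0.028,0,0],[-0.016,0,0]],"rotation":[[0,0,0],[0,0,0],[0,0,0],[0,0,0],[0,0,0],[0,0,0],[0,0,0],[0,0,0]]}'; python3 chk.py; python3 -m pendant '{"dp":[[0.006,0,0],[0.012,0,0],[0.012,0,0],[0.012,0,0],[0.012,0,0],[0.012,0,0],[0.012,0,0],[0.012,0,0]],"rotation":[[0,0,0],[0,0,0],[0,0,0],[0,0,0],[0,0,0],[0,0,0],[0,0,0],[0,0,0]]}'; python3 chk.py
```

```text
time: 11.6
tool_pos: [505.4, 77.3, 126.7]
tcp_rot: [3.141, 0.0, 1.707]
contact_force: [-0.4, 0.5, 0.2]
grip_width: 0.4
finger_force: 0.0
shift ((-0.5644561501051975, 0.5117235669101206), 0.8648051332544398) absdiff 15.361842
tcp [-36.6  -0.6 126.7] meter centre if touching 47.9 F [-1.  -0.   0.8] t 11.65
time: 12.65
tool_pos: [503.7, 89.3, 126.7]
tcp_rot: [3.141, -0.0, 1.708]
contact_force: [0.8, -0.4, -0.3]
grip_width: 0.1
finger_force: 0.0
shift ((0.014247926657148469, -0.02813703119041122), 0.9987955067996626) absdiff 4.474696
tcp [-47.   -0.5 126.7] meter centre if touching 37.5 F [-0.2 -0.6 -0.4] t 12.7
```

```bash
python3 -m pendant '{"dp":[[-0.010,0,0],[-0.020,0,0],[-0.023,0,0],[-0.026,0,0],[-0.028,0,0],[-0.030,0,0],[-0.032,0,0],[-0.020,0,0]],"rotation":[[0,0,0],[0,0,0],[0,0,0],[0,0,0],[0,0,0],[0,0,0],[0,0,0],[0,0,0]]}'; python3 chk.py; python3 -m pendant '{"dp":[[0.006,0,0],[0.012,0,0],[0.012,0,0],[0.012,0,0],[0.012,0,0],[0.012,0,0],[0.012,0,0],[0.012,0,0]],"rotation":[[0,0,0],[0,0,0],[0,0,0],[0,0,0],[0,0,0],[0,0,0],[0,0,0],[0,0,0]]}'; python3 chk.py
```

```text
time: 13.7
tool_pos: [506.5, 69.3, 126.7]
tcp_rot: [3.141, 0.0, 1.707]
contact_force: [-0.1, 0.1, -0.4]
grip_width: 0.5
finger_force: 0.0
shift ((-0.5883947033131491, 0.5292700389625082), 0.8236388418409559) absdiff 15.473684
tcp [-28.6  -0.6 126.7] meter centre if touching 55.9 F [-1.6 -0.3  0.8] t 13.75
time: 14.75
tool_pos: [504.8, 81.3, 126.7]
tcp_rot: [3.141, -0.0, 1.708]
contact_force: [0.4, -0.1, -0.2]
grip_width: 0.4
finger_force: 0.0
shift ((-0.5883804079484491, 0.5069671899423831), 0.8375167239595342) absdiff 15.57085
tcp [-39.   -0.5 126.7] meter centre if touching 45.5 F [-0.3 -0.1 -0.7] t 14.8
```

```bash
python3 -m pendant '{"dp":[[0.02,0,-0.03],[0.05,0,-0.06],[0.1,0,-0.09],[0.15,0,-0.1],[0.15,0,-0.1],[0.15,0,-0.1]],"rotation":[[0,0,0],[0,0,0],[0,0,0],[0,0,0],[0,0,0],[0,0,0]]}'; python3 chk.py; python3 - <<'E'
from h import *
a=cv2.resize(cap("top")["pixels"][175:250,220:410,::-1],None,fx=4,fy=4,interpolation=2)
b=cv2.resize(cap("side")["pixels"][110:250,270:460,::-1],None,fx=2,fy=2,interpolation=2)
s=np.zeros((580,760,3),np.uint8); s[:300]=a; s[300:580,:380]=b
cv2.imwrite("pics/v5.png",s)
E
```

```text
time: 15.55
tool_pos: [484.0, 229.5, 226.3]
tcp_rot: [-3.141, 0.001, 1.708]
contact_force: [-0.1, -0.0, -0.9]
grip_width: 0.4
finger_force: 0.0
shift ((-0.579251525767841, 0.5027455733218176), 0.8289290063911015) absdiff 16.50506
tcp [-188.1   -0.8  226.2] meter centre if touching -103.6 F [ 0.  -0.7 -0.6] t 15.6
```

View pics/v5.png

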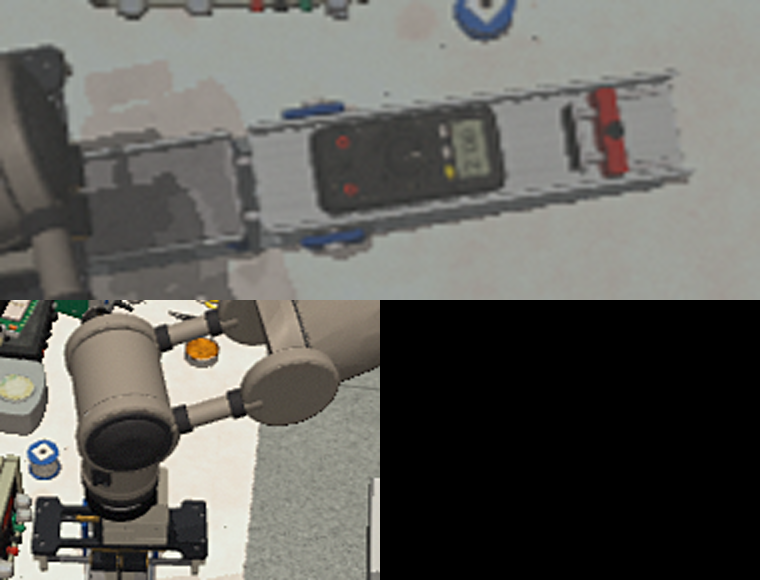

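```bash
python3 - <<'E'
from h import *
T=cap("top"); a=0.24; ca,sa=np.cos(a),np.sin(a)
N=-(0) # tray plane: normal
ez=ca*EZ+sa*EX; et=ca*EX-sa*EZ; P=O+85*EZ
def tray(u,v,h):
    o,d=ray(T,220+u/4,175+v/4); q=o+d*((P+h*ez-o)@ez)/(d@ez)-P; return np.array([q@et,q@EY]).round(1)
for n,u,v,h in (("guideU end",678,72,42),("guideL end",692,178,42),("guideU tail",250,128,42),("guideL tail",258,245,42),("tail",314,167,48),("front",504,147,48),("buf face",563,140,42),("buf bot",563,140,30),("red mid",608,130,40)): print(n,tray(u,v,h))
x=-75+70-20 
def tp(x,h): q=x*et+h*ez; return (q@EX).round(1),(q@EZ+85).round(1)
print(tp(-30,36),tp(-30,30))
E
```

```text
guideU end [298.3  41.1]
guideL end [294.2 -46.3]
guideU tail [-59.3  40.2]
guideL tail [-66.3 -49.4]
tail [-15.6   3.3]
front [138.1  -1.1]
buf face [190.   -1.5]
buf bot [194.4  -0.5]
red mid [230.2   1.8]
(np.float64(-20.6), np.float64(127.1)) (np.float64(-22.0), np.float64(121.3))
```

Top view: the tray is fully down, since its guide ends fit -58 and 298 mm at 0.24 rad. The meter lies at crop x 312–504 with its tail at about -14 mm, and the buffer face is at about (563,140), so 190–200 mm.

```bash
cat >> h.py <<'E'
ca,sa=np.cos(.24),np.sin(.24)
def tplan(xt,h):
    plan(xt*ca+h*sa,0,85-xt*sa+h*ca,.24)
def tnow():
    F=[];p=[]
    for i in range(4):
        cap("top"); o=get_obs(); F.append(o["contact_force"]); p.append(o["tool_pos"])
    r=rocker(np.mean(p,0))-[0,0,85]; F=np.c_[EX,EY,EZ].T@np.mean(F,0)
    print("tray x,h,lat",round(r[0]*ca-r[2]*sa,1),round(r[0]*sa+r[2]*ca,1),round(r[1],1),"push",round(-(F[0]*ca-F[2]*sa),2),"up",round(F[0]*sa+F[2]*ca,2),"t",round(get_obs()["time"],2))
E
python3 -c "
from h import *
tplan(-40,95)"
```

```text
now [-187.8   -0.5  226.3] F [-0.1, 0.3, -0.9] t 15.75
dp m [-0.1715  0.0008  0.0396] rot [-0.0006  0.2402 -0.0014]
```

```bash
python3 -m pendant '{"dp":[[-0.04,0.0005,0],[-0.08,0.0005,0],[-0.12,0.0005,0.02],[-0.15,0.0005,0.035],[-0.171,0.0005,0.04],[-0.171,0.0005,0.04],[-0.171,0.0005,0.04]],"rotation":[[0,0.06,0],[0,0.12,0],[0,0.18,0],[0,0.24,0],[0,0.24,0],[0,0.24,0],[0,0.24,0]]}'; python3 -c "
from h import *
tnow();tplan(-40,34)"
```

```text
time: 16.62
tool_pos: [508.1, 60.8, 186.9]
tcp_rot: [3.141, -0.24, 1.707]
contact_force: [-0.0, -0.1, -0.3]
grip_width: 0.1
finger_force: 0.0
tray x,h,lat -42.4 94.7 0.1 push 0.07 up -0.31 t 16.82
now [-1.880e+01  1.000e-01  1.871e+02] F [0.2, -0.6, -0.6] t 16.825
dp m [-0.0025 -0.0001  0.0607] rot [0.0003 0.     0.0019]
```

```bash
python3 -m pendant '{"dp":[[0,0,0.02],[0,0,0.04],[0,0,0.055],[0,0,0.061],[0,0,0.061],[0,0,0.061]],"rotation":[[0,0,0],[0,0,0],[0,0,0],[0,0,0],[0,0,0],[0,0,0]]}'; python3 -c "
from h import *
tnow()"
python3 -m pendant '{"dp":[[-0.008,0,0],[-0.016,0,0],[-0.024,0,0],[-0.032,0,0],[-0.040,0,0],[-0.048,0,0],[-0.055,0,0],[-0.060,0,0]],"rotation":[[0,0,0],[0,0,0],[0,0,0],[0,0,0],[0,0,0],[0,0,0],[0,0,0],[0,0,0]]}'; python3 -c "
from h import *
tnow()"
```

```text
time: 17.58
tool_pos: [506.6, 74.9, 128.0]
tcp_rot: [3.14, -0.24, 1.708]
contact_force: [0.3, -0.4, -0.0]
grip_width: 0.6
finger_force: 0.0
tray x,h,lat -41.6 34.0 0.4 push 0.26 up -0.38 t 17.77
time: 18.77
tool_pos: [514.2, 16.9, 113.2]
tcp_rot: [3.141, -0.24, 1.708]
contact_force: [-0.6, 2.3, 2.7]
grip_width: 0.4
finger_force: 1.6
tray x,h,lat 19.0 33.4 -0.0 push 0.38 up 0.28 t 18.98
```

```bash
python3 -m pendant '{"dp":[[-0.002,0,0],[-0.004,0,0],[-0.006,0,0],[-0.008,0,0],[-0.010,0,0],[-0.012,0,0],[-0.012,0,0]],"rotation":[[0,0,0],[0,0,0],[0,0,0],[0,0,0],[0,0,0],[0,0,0],[0,0,0]]}'; python3 -c "
from h import *
tnow()"
python3 -m pendant '{"dp":[[-0.001,0,0],[-0.002,0,0],[-0.003,0,0],[-0.003,0,0]],"rotation":[[0,0,0],[0,0,0],[0,0,0],[0,0,0]]}'; python3 -c "
from h import *
tnow()"
```

```text
time: 19.85
tool_pos: [515.9, 5.4, 110.4]
tcp_rot: [3.141, -0.24, 1.708]
contact_force: [0.1, -0.9, -0.5]
grip_width: 0.5
finger_force: 0.0
tray x,h,lat 30.5 33.6 0.2 push -0.19 up 0.38 t 20.05
time: 20.55
tool_pos: [516.2, 2.9, 109.7]
tcp_rot: [3.141, -0.24, 1.708]
contact_force: [0.3, 2.3, 2.9]
grip_width: 0.4
finger_force: 1.3
tray x,h,lat 33.3 33.6 0.1 push 2.14 up 2.03 t 20.75
```

```bash
python3 -m pendant '{"dp":[[-0.001,0,0],[-0.002,0,0],[-0.003,0,0],[-0.003,0,0]],"rotation":[[0,0,0],[0,0,0],[0,0,0],[0,0,0]]}'; python3 -c "
from h import *
tnow()"
python3 -m pendant '{"dp":[[-0.001,0,0],[-0.002,0,0],[-0.003,0,0],[-0.003,0,0]],"rotation":[[0,0,0],[0,0,0],[0,0,0],[0,0,0]]}'; python3 -c "
from h import *
tnow()"
```

```text
time: 21.25
tool_pos: [516.5, -0.1, 108.9]
tcp_rot: [3.141, -0.24, 1.708]
contact_force: [0.5, 3.1, 2.8]
grip_width: 0.7
finger_force: 1.6
tray x,h,lat 36.4 33.5 0.1 push 2.92 up 2.3 t 21.45
time: 21.95
tool_pos: [516.8, -2.8, 108.2]
tcp_rot: [-3.141, -0.24, 1.708]
contact_force: [-0.0, 4.5, 4.1]
grip_width: 0.3
finger_force: 2.5
tray x,h,lat 39.2 33.5 0.0 push 5.23 up 2.78 t 22.15
```

```bash
python3 -m pendant '{"dp":[[-0.001,0,0],[-0.002,0,0],[-0.003,0,0],[-0.003,0,0]],"rotation":[[0,0,0],[0,0,0],[0,0,0],[0,0,0]]}'; python3 -c "
from h import *
tnow()
a=cv2.resize(cap('top')['pixels'][175:250,220:410,::-1],None,fx=4,fy=4,interpolation=2)
cv2.imwrite('pics/v6.png',a)"
```

```text
time: 22.65
tool_pos: [517.2, -5.5, 107.5]
tcp_rot: [-3.141, -0.241, 1.708]
contact_force: [-0.0, 5.3, 5.0]
grip_width: 0.3
finger_force: 3.3
tray x,h,lat 42.1 33.5 0.0 push 6.58 up 3.49 t 22.85
```

View pics/v6.png

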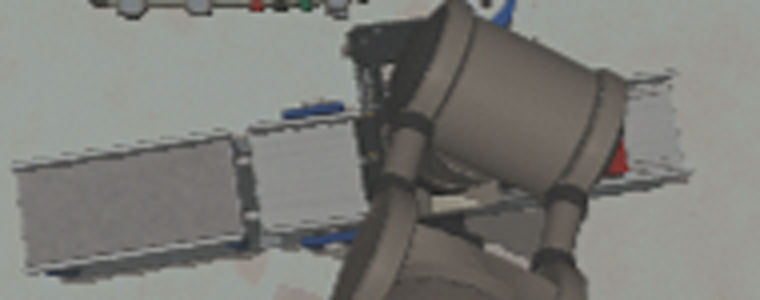

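The arm hides the buffer here, so I measure the force hysteresis instead, backing off 3 mm slowly to separate spring force from friction.

```bash
python3 -m pendant '{"dp":[[0.001,0,0],[0.002,0,0],[0.003,0,0],[0.003,0,0]],"rotation":[[0,0,0],[0,0,0],[0,0,0],[0,0,0]]}'; python3 -c "
from h import *
tnow()"
```

```text
time: 23.4
tool_pos: [516.9, -3.1, 108.0]
tcp_rot: [-3.141, -0.24, 1.708]
contact_force: [-0.5, 0.3, 0.4]
grip_width: 0.7
finger_force: 0.0
tray x,h,lat 39.5 33.5 0.0 push 0.14 up -0.35 t 23.6
```

```bash
python3 -m pendant '{"dp":[[-0.0015,0,0],[-0.003,0,0],[-0.004,0,0],[-0.005,0,0],[-0.006,0,0],[-0.0068,0,0],[-0.0068,0,0],[-0.0068,0,0]],"rotation":[[0,0,0],[0,0,0],[0,0,0],[0,0,0],[0,0,0],[0,0,0],[0,0,0],[0,0,0]]}'; python3 -c "
from h import *
tnow()"; python3 -m pendant '{"dp":[[0.001,0,0],[0.002,0,0],[0.002,0,0]],"rotation":[[0,0,0],[0,0,0],[0,0,0]]}'; python3 -c "
from h import *
tnow()"
```

```text
time: 24.6
tool_pos: [517.5, -8.2, 106.9]
tcp_rot: [-3.141, -0.242, 1.708]
contact_force: [-0.5, 6.5, 4.2]
grip_width: 0.4
finger_force: 3.8
tray x,h,lat 44.9 33.5 -0.0 push 7.27 up 1.73 t 24.8
time: 25.18
tool_pos: [517.5, -7.4, 107.1]
tcp_rot: [3.142, -0.24, 1.708]
contact_force: [-0.9, 3.0, 1.2]
grip_width: 0.2
finger_force: 2.0
tray x,h,lat 44.0 33.5 0.1 push 4.18 up 1.05 t 25.38
```

Those numbers put the compression at about 9–10 mm at 44.9 mm, since the reverse force is still 4.2 N. That is firm and not bottomed out. Now I retract slowly.

```bash
python3 -m pendant '{"dp":[[0.001,0,0],[0.002,0,0],[0.003,0,0],[0.004,0,0],[0.005,0,0],[0.006,0,0],[0.008,0,0],[0.010,0,0]],"rotation":[[0,0,0],[0,0,0],[0,0,0],[0,0,0],[0,0,0],[0,0,0],[0,0,0],[0,0,0]]}'; python3 -c "
from h import *
tnow()"; python3 -m pendant '{"dp":[[0.02,0,0],[0.025,0,-0.04],[0.025,0,-0.1],[0.06,0,-0.14],[0.12,0,-0.16],[0.18,0,-0.16],[0.22,0,-0.16],[0.22,0,-0.16]],"rotation":[[0,0,0],[0,0,0],[0,0,0],[0,0,0],[0,0,0],[0,0,0],[0,0,0],[0,0,0]]}'; python3 -c "
from h import *
tnow()
a=cv2.resize(cap('top')['pixels'][175:250,220:410,::-1],None,fx=4,fy=4,interpolation=2)
b=cv2.resize(cap('side')['pixels'][110:250,270:460,::-1],None,fx=2,fy=2,interpolation=2)
s=np.zeros((580,760,3),np.uint8); s[:300]=a; s[300:580,:380]=b
cv2.imwrite('pics/v7.png',s)"
```

```text
time: 26.38
tool_pos: [516.2, 2.2, 109.5]
tcp_rot: [3.142, -0.24, 1.708]
contact_force: [-0.5, -0.7, -0.3]
grip_width: 0.5
finger_force: 0.0
tray x,h,lat 33.9 33.5 0.1 push -0.02 up 0.06 t 26.57
time: 27.58
tool_pos: [491.0, 179.4, 318.4]
tcp_rot: [3.14, -0.241, 1.713]
contact_force: [0.6, -1.7, 0.9]
grip_width: 1.1
finger_force: 0.0
tray x,h,lat -186.3 193.3 -0.5 push -0.21 up -0.32 t 27.77
```

View pics/v7.png

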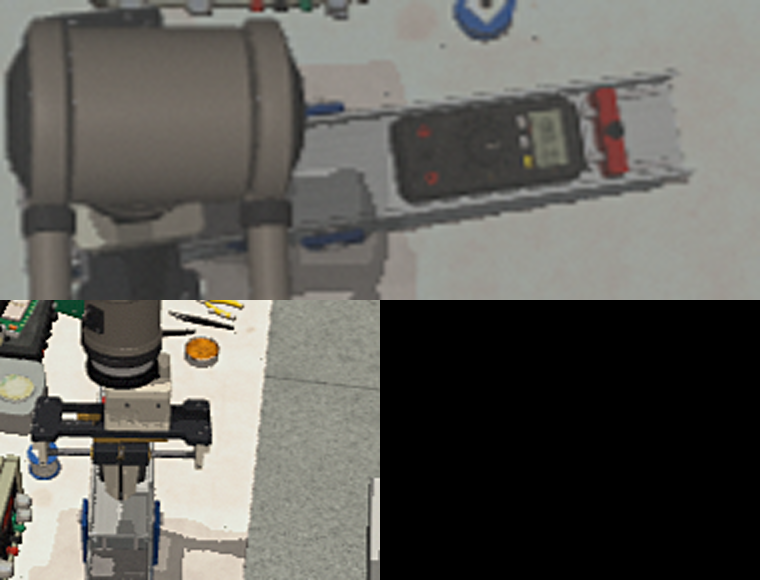

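The meter's front is at crop (583,130), past the buffer's free face (563), and it hides the black plate. So it rests on the slightly compressed buffer, the tray is still fully down and the hand is clear.

```bash
python3 -c "
from plant import workorder
print(workorder.close_job())"
```

```text
the job is handed in; nothing more can be done
None
```

I handed the job in at about 28 s. The meter tipped the tray fully down and stayed down with the hand away, though while I was pushing, friction had briefly dipped the tray three times. It was then pressed about 10 mm into the buffer (estimated from force readings, because the arm hid the buffer) and left resting against it, with the bystanders untouched.

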